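Lock the phone stand at its length ring and keep hold of it

ROBOT

A 6-joint arm with a two-finger parallel gripper is mounted at the origin on the work surface. World frame = base frame: x ahead of the robot, y to its left, z up, the work surface at z = 0. Lengths are in m, angles in rad, forces in N, time in s.
With the tool pointing down it reaches from about 0.4 to 0.825 m from the base axis. Payload 7 kg.
Tool frame: the origin (TCP) lies on the centre line of the jaws, within the pads' length; the fingertips stand arm.tip_reach ahead of it and the grasp point (between the pads) lies 5 mm behind it (arm.tip_reach is the distance from the TCP to the fingertips, in m); z points along the fingers, y is the line along which they close (so a half turn about z gives the same grasp; the last joint's range is limited). The gripper opens to 88 mm and grips with 3 to 60 N. Pads are 19 mm wide; open, the fingers measure 130 mm over their backs; the gripper's body (78 mm by 193 mm) begins 47 mm behind the grasp point.
Start: joints at [-0.985, 0.359, 0.012, 0, -1.224, -0.288], TCP at [0.198, -0.645, 0.241] pointing down, gripper open.
Joint ranges: [-3.07, 3.07], [-1.43, 2.12], [-1.02, 1.25], [-3.03, 1.67], [-3.05, -0], [-3.03, 3.03]. Speed limits (rad/s): [2.39, 2.39, 3.01, 3.14, 3.14, 3.14].

INTERFACE

Orientations are given as [roll, pitch, yaw] about the fixed x, y, z axes, in that order (R = Rz(yaw) Ry(pitch) Rx(roll)).
In Python, from station import status, optics, order, arm gives the robot as it stands. The module is installed in compiled form; this text tells all that it offers.
- The arm moves only by the shell command python3 -m jog 'ROWS' [FORCE]. ROWS is JSON, a list of rows, each a list of 3 entries, a list of its own where there are three numbers: the gripper command: -1 is shut, 1 is fully open, values between are in proportion, then the shift along the tool's x, y, z in mm, then the turn about the tool's z in rad. A call has 1 to 20 rows; each row is the pose to reach, as a shift and turn from the pose commanded when the call began, along the tool's axes at that moment; what a row does not reach only later rows make up. A row lasts 1/8 s, in which the tool goes at most 62.5 mm and 10.7 degrees, less where a joint would pass 70% of its speed; a pose out of reach is approached as far as the arm can. A call with a gripper value outside its range is refused whole. The fingers move at their own pace and stop on an object; FORCE is the grip in N (left out, the last holds). Time passes only in rows, so rows that repeat a pose let the fingers close. It gives the time, the measured TCP pose, the force, the opening and the grip force at its end, in the units of the state.
- status.get_state(): the state, without advancing time (a new reading comes with each control period).
- optics.grab_frame(name): name is "scene" or "top" or "wrist"; returns a dict with "color" (400x640x3 uint8, red, green, blue), "mtx" (3x3 intrinsics, pixels), "cam_to_world" (4x4, takes a point from camera to world coordinates). Camera axes: x right, y down, z forward; pixel columns grow to the right and rows downward; lengths in m; the calibration is good to about 2 mm. A picture is of the moment at which its call begins. There is no depth.
- order.job_done(): hands the job in; it is judged then, once.
The state is a dict: "t": time; "q": joint angles; "qd": joint speeds; "joint_efforts": joint torques, N m; "eef_pos": TCP position; "ee_rot": TCP orientation; "force": force on the tool from outside, world axes, zero at the start; "moment": the same for the moment, N m; "width": finger opening in m; "gripper_force": force on a finger pad.
Only numpy, scipy, OpenCV 4.12 (cv2) and the standard library are available. Lean on these libraries where they do the work, as an engineer would, in place of code of your own. Each camera call takes 0.05 s, during which the arm holds its last target. There are 200 camera calls.

TASK

Press the sprung tube of the phone stand down, with its cam lever still open, until the tube's lower edge is level with the top of the rubber ring on the column, and hold it there. Then squeeze the lever fully shut against the tube without letting the tube creep off the ring, and finish while still holding the tube firmly. Leave the other things on the table where they are.

Things in the scene. Friction and masses are not known exactly. Their poses are not given: they have to be found in the camera images.
- tube: sliding upper tube of a small phone stand: plain aluminium, upright, 26 mm diameter. Origin: centre of the lower edge of the black clamp collar at its foot (34 mm diameter, 26 mm high), z up along the tube; bare tube from 26 to 92 mm, rubber cap and screw stud to 103 mm. It slides up and down only, cannot turn or shift sideways. The cam lever is on its -y side and swings in its y-z plane.
- riser_edge (a point): centre of the collar's lower edge, the edge to bring level with the ring's top. A light spring (1.5 to 3 N net) pushes tube and collar up to the top stop, where they start, whenever they are neither held nor clamped; they can be pressed down 60 mm over the fixed 18 mm column. The stand's three-toed foot (97 mm radius, below 55 mm high) is stuck to the table by suckers and does not move.
- tube_grip (a point): point on the tube's axis 72 mm above the collar's lower edge, a good height to grip: the tube is bare on the side away from the lever, and the upper end of the lever is on the -y side (same axes as the tube)
- lever_tip (a point): outer face of the upper (thumb) end, 18 mm wide, of the black cam lever, 7 mm thick, 67 mm long. Its pin is 20 mm to -y of the tube's axis, 13 mm above the lower edge; it points up from there. Shut, it stands beside the tube, 3 mm off, and this point is 24.5 mm from the tube's axis (38 mm across with the tube); as found it leans out 43 to 50 mm from the axis (at most 66 mm across).
- ring_top (a point): centre of the top face of the black rubber ring (27 mm diameter, 5 mm high) round the column below the tube: the length mark. It stays where it is and does not stop the tube.
- lever (a joint): angle of the cam lever: 0 is shut flush, 0.30 to 0.42 rad open at the start; it stays where it is left (stiff pin: about 7 N at its end moves it, about 9 N shuts it). The cam bites on the column below about 0.15 rad and clamps the tube when shut.
- bottle: bystander: stainless steel bottle with black twist cap, 73 mm diameter, 232 mm tall, origin under its centre
- plates: bystander: two chrome fractional plates lying one on the other, 120 mm diameter, 27 mm high together, origin under their centre
- bowl: bystander: grey ceramic bowl, 136 mm diameter, 58 mm high, origin under its centre
- timer: bystander: yellow plastic timer dial, 74 mm diameter, 44 mm high, origin under its centre
Things that resemble listed ones, but are neither listed nor needed, are in the scene too. Leave any pink look-alike of the part that bears tube alone.

How it is judged:
By the outcome, as a careful person would: the job done as asked, in the order asked, and still so for the second after the job is handed in, while the arm keeps its last pose, push and grip.
It also fails if it takes over 38 s, if anything falls off the work surface, if the arm or the gripper's body presses on something with over 40 N, if the wrist force passes 120 N, or if a joint passes its speed limit or range.

## Working session

There is one attempt and no reset: what is moved stays moved. The work goes in short steps, Python scripts to look and compute and a shell command to move; the robot and the scene stay as the last step left them, time stands still between calls to the robot, and variables do not carry over. Pictures are saved under pics/ and viewed, at most 10 in all, crops included, and the job is handed in when it is done.

```bash
mkdir -p pics; ls
cat > h.py <<'E'
import numpy as np, cv2
from station import status, optics, order, arm
def grab(n,save=None):
    f=optics.grab_frame(n)
    if save: cv2.imwrite('pics/'+save,cv2.cvtColor(f['color'],cv2.COLOR_RGB2BGR))
    np.savez('/tmp/'+n+'.npz',**{k:f[k] for k in('color','mtx','cam_to_world')})
    return f
def load(n): return np.load('/tmp/'+n+'.npz')
def ray(f,u,v):
    T=f['cam_to_world'];d=T[:3,:3]@np.linalg.solve(f['mtx'],[u,v,1.]);return T[:3,3],d/np.linalg.norm(d)
def plane(f,u,v,z):
    o,d=ray(f,u,v);return o+d*(z-o[2])/d[2]
def proj(f,p):
    T=f['cam_to_world'];c=T[:3,:3].T@(np.asarray(p)-T[:3,3]);q=f['mtx']@c;return q[:2]/q[2]
def tri(f1,p1,f2,p2):
    A=0;b=0
    for f,p in((f1,p1),(f2,p2)):
        o,d=ray(f,*p);M=np.eye(3)-np.outer(d,d);A=A+M;b=b+M@o
    return np.linalg.solve(A,b)
E
python3 - <<'E'
from h import *
a=grab('scene');b=grab('top')
im=np.vstack([a['color'],b['color']])
cv2.imwrite('pics/a.png',cv2.cvtColor(cv2.resize(im,(480,600),interpolation=cv2.INTER_AREA),cv2.COLOR_RGB2BGR))
cv2.imwrite('pics/scene.png',a['color'][:,:,::-1]);cv2.imwrite('pics/top.png',b['color'][:,:,::-1])
for f in(a,b): print(f['cam_to_world'].round(3).tolist(),f['mtx'].round(1).tolist())
s=status.get_state();print(s,arm.tip_reach)
E
```

```text
pics
[[-0.686, 0.447, -0.574, 1.191], [0.727, 0.397, -0.559, 0.609], [-0.022, -0.801, -0.598, 0.777], [0.0, 0.0, 0.0, 1.0]] [[464.0, 0.0, 324.0], [0.0, 464.0, 195.5], [0.0, 0.0, 1.0]]
[[0.007, -0.998, 0.067, 0.49], [-1.0, -0.006, 0.01, -0.018], [-0.01, -0.067, -0.998, 1.299], [0.0, 0.0, 0.0, 1.0]] [[502.4, 0.0, 322.9], [0.0, 502.4, 192.5], [0.0, 0.0, 1.0]]
{'t': 0.1, 'q': array([-9.84898418e-01,  3.59294656e-01,  1.11604314e-02, -3.06841446e-04,
       -1.22412550e+00, -2.88117501e-01]), 'qd': array([-0.00046277, -0.00020753,  0.00125218,  0.00122963, -0.00012612,
        0.00166691]), 'joint_efforts': array([-4.62553908e-04, -5.84164524e+01,  2.93752223e+01,  7.01558635e+00,
        1.01852103e-02, -6.86214162e-05]), 'eef_pos': array([ 0.19790521, -0.64489403,  0.23973434]), 'ee_rot': array([ 3.14010760e+00, -1.39280110e-04, -2.84391661e+00]), 'force': array([-0.16364271, -0.28359787, -0.16543546]), 'moment': array([-0.02544403,  0.0180865 ,  0.04568216]), 'gripper_force': 0.0, 'width': 0.08764572026869626} 0.014
```

View pics/scene.png

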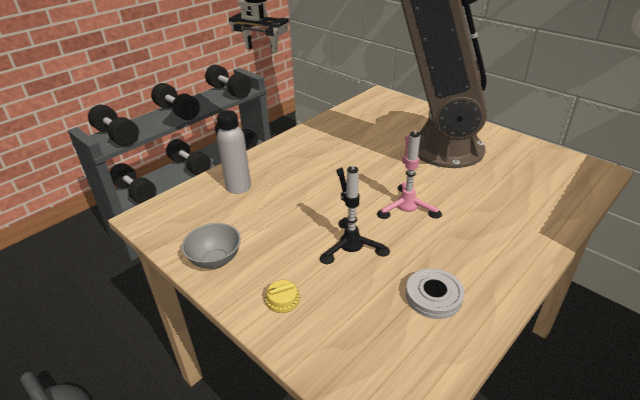

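View pics/top.png

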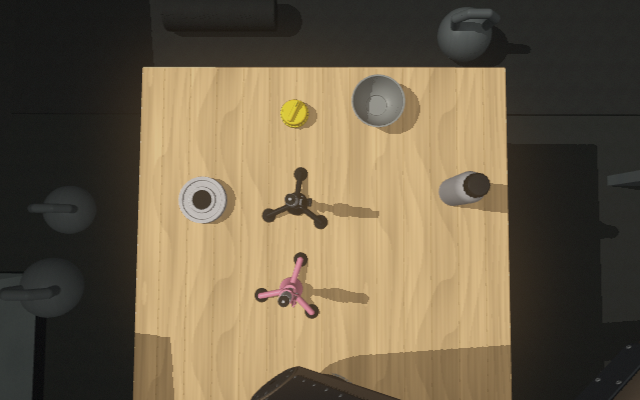

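Scene: two stands, a black one (tube at about 352,180; foot at 352,242) and a pink one (412,150; foot at 408,205). In the top view they are at (296,203) and (288,290). The black one fits, because the pink one is the look-alike I was told to leave alone. I'll confirm this in an enlarged crop.

Run:
```python
from h import *
a=load('scene')['color'][150:270,300:400];b=load('top')['color'][160:240,255:335]
A=cv2.resize(a,(500,600),interpolation=cv2.INTER_CUBIC);B=cv2.resize(b,(300,300),interpolation=cv2.INTER_CUBIC)
B=np.vstack([B,np.zeros_like(B)])
cv2.imwrite('pics/crop.png',np.hstack([A,B])[:,:,::-1])
```

```text
(no output)
```

View pics/crop.png

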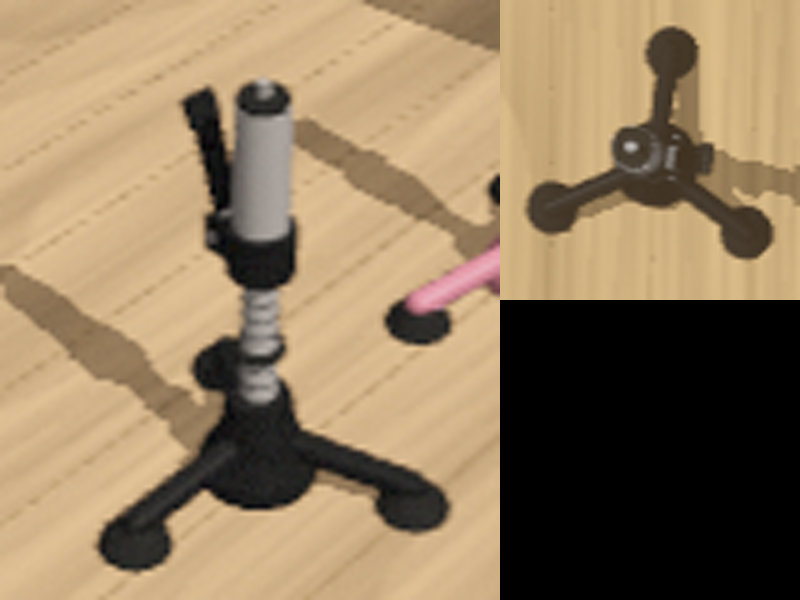

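Crop: the black stand has its cap stud at scene (352.6,166.4) and top (289.7,199.2). Its lever leans to the left in the scene view, with its end near (340,169), and appears at (310,202) in the top view. The ring is near scene (352.5,220). This is the stand to use.

Run:
```python
from h import *
s=load('scene');t=load('top')
P=tri(s,(352.6,166.4),t,(289.7,199.2));print('stud',P,proj(s,P),proj(t,P))
L=tri(s,(340,169),t,(309.7,202.1));print('lever',L,proj(s,L),proj(t,L))
ft=[(370+0,0)]
toes=[((670-500)/3.75+255,50/3.75+160),((550-500)/3.75+255,207/3.75+160),((745-500)/3.75+255,232/3.75+160)]
T=np.array([plane(t,*p,0.008) for p in toes]);print('toes',T.round(4));
toes2=[(135/5+300,540/5+150),(415/5+300,505/5+150),(215/5+300,360/5+150)]
T2=np.array([plane(s,*p,0.008) for p in toes2]);print(T2.round(4))
print(T.mean(0),T2.mean(0))
d=s['cam_to_world'][:2,3]-P[:2];d/=np.linalg.norm(d)
g=s['color'].astype(float).mean(2).astype(np.float32)
for off in (-0.008,-0.005,0.,0.005):
  n=np.array([-d[1],d[0]])*off
  zs=np.arange(0.05,0.24,0.002)
  pts=np.array([proj(s,[P[0]+n[0]+.013*d[0],P[1]+n[1]+.013*d[1],z]) for z in zs],np.float32)
  v=cv2.remap(g,pts[:,:1].copy(),pts[:,1:].copy(),cv2.INTER_LINEAR).ravel()
  print(off,' '.join(f'{int(z*1000)}:{int(x)}' for z,x in zip(zs,v)))
w=grab('wrist','w0.png');print(w['cam_to_world'].round(3).tolist(),w['mtx'].tolist())
```

```text
stud [0.54569567 0.06556829 0.22573513] [351.62290173 166.41334682] [288.94579838 199.8370619 ]
lever [0.54073819 0.02398348 0.19839162] [338.86593365 168.99806422] [308.82298726 202.86782162]
toes [[0.6258 0.0539 0.008 ]
 [0.5172 0.1351 0.008 ]
 [0.501  0.0013 0.008 ]]
[[0.6267 0.0629 0.008 ]
 [0.5203 0.1458 0.008 ]
 [0.5034 0.004  0.008 ]]
[0.54799916 0.06344071 0.008     ] [0.55012355 0.07088966 0.008     ]
-0.008 50:29 52:34 54:37 56:39 58:39 60:48 62:53 64:49 66:46 68:46 70:51 72:55 74:58 76:54 78:45 80:34 82:31 84:34 86:42 88:50 90:51 92:53 94:76 96:102 98:127 100:138 102:147 104:153 106:152 108:147 110:143 112:154 114:156 116:152 118:139 120:153 122:157 124:140 126:71 128:31 130:22 132:18 134:18 136:20 138:23 140:21 142:19 144:18 146:18 148:22 150:31 152:53 154:78 156:95 158:98 160:101 162:102 164:101 166:100 168:101 170:103 172:102 174:102 176:102 178:102 180:102 182:102 184:101 186:101 188:103 190:103 192:102 194:102 196:102 198:101 200:101 202:103 204:105 206:105 208:105 210:105 212:103 214:106 216:106 218:104 220:94 222:48 224:42 226:45 228:50 230:55 232:94 234:137 236:169
[... 1645 characters left out ...]
36 116:153 118:162 120:139 122:97 124:40 126:27 128:25 130:25 132:26 134:26 136:24 138:28 140:28 142:26 144:23 146:27 148:38 150:59 152:127 154:156 156:159 158:159 160:159 162:159 164:159 166:159 168:159 170:158 172:159 174:158 176:158 178:158 180:157 182:158 184:158 186:158 188:159 190:158 192:158 194:159 196:159 198:159 200:159 202:159 204:159 206:159 208:159 210:159 212:159 214:159 216:141 218:103 220:38 222:43 224:44 226:51 228:73 230:114 232:106 234:115 236:143 238:180
[[-0.293, 0.923, 0.25, 0.131], [0.956, 0.282, 0.078, -0.666], [0.002, 0.262, -0.965, 0.383], [0.0, 0.0, 0.0, 1.0]] [[284.312015175574, 0.0, 317.8080673993143], [0.0, 284.312015175574, 198.28368309086744], [0.0, 0.0, 1.0]]
```

```bash
python3 -m jog '[[1,[0,0,0],0]]' 5
```

```text
t: 0.28
eef_pos: [0.198, -0.6451, 0.2402]
ee_rot: [3.141, -0.0, -2.844]
force: [0.1, -0.2, -0.9]
width: 0.0877
gripper_force: 0.0
```

```bash
python3 -m jog '[[1,[0,0,-60],0],[1,[0,0,-120],0],[1,[-40,40,-140],0.05],[1,[-80,84,-140],0.1],[1,[-120,126,-140],0.15],[1,[-160,168,-140],0.2],[1,[-200,210,-140],0.25],[1,[-240,252,-140],0.3],[1,[-280,294,-140],0.35],[1,[-320,336,-140],0.413],[1,[-360,378,-140],0.413],[1,[-400,420,-140],0.413],[1,[-440,462,-140],0.413],[1,[-480,504,-140],0.413],[1,[-520,546,-140],0.413],[1,[-535,562,-140],0.413],[1,[-535,562,-140],0.413],[1,[-535,562,-140],0.413],[1,[-535,562,-140],0.413]]' 5
python3 - <<'E'
from h import *
w=grab('wrist','w1.png')
for p in ([.547,.066,.226],[.547,.066,.149],[.541,.024,.199]): print(proj(w,p))
E
```

```text
t: 2.65
eef_pos: [0.5442, 0.0479, 0.381]
ee_rot: [3.141, 0.001, 3.025]
force: [-0.0, 0.0, -0.6]
width: 0.0878
gripper_force: 0.0
[334.84440087 189.30619805]
[331.48242899 175.98511687]
[297.25830524 183.06748003]
```

View pics/w1.png

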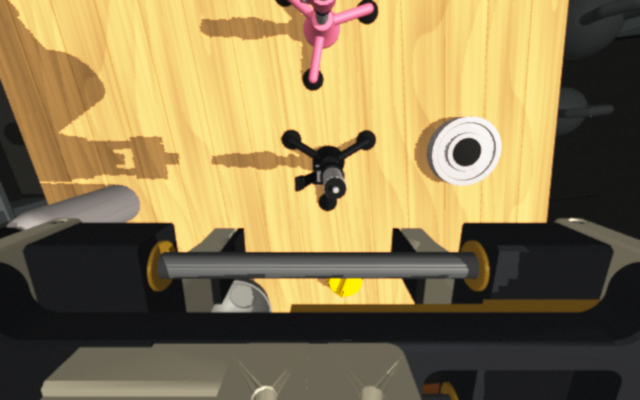

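Wrist view: the black stand's stud is at (336,188), within 1–2 px of prediction. Its lever end is at (302,183), and the pink stand is out of the way at (322,20). I'll enlarge this to refine the axis and yaw.

Run:
```python
from h import *
w=load('wrist')['color'][125:215,275:385]
cv2.imwrite('pics/wc.png',cv2.resize(w,(770,600*630//630-0) if 0 else (733,600),interpolation=cv2.INTER_CUBIC)[:,:,::-1])
```

```text
(no output)
```

View pics/wc.png

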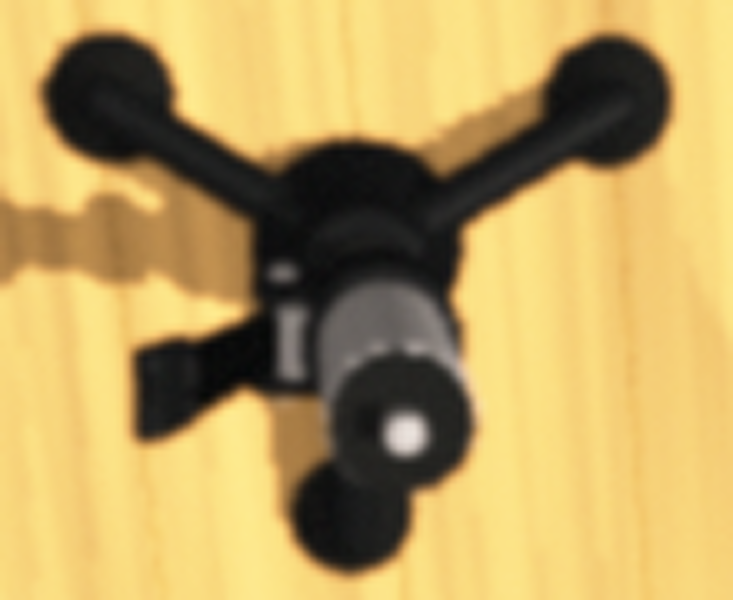

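Run:
```python
from h import *
s=load('scene');w=load('wrist')
k=733/110
c=lambda x,y:(275+x/k,125+y/k)
P=tri(s,(352.6,166.2),w,c(405,433));print('stud',P)
for z in(.224,.226):print(plane(w,*c(405,433),z),plane(s,352.6,166.4,z))
L=tri(s,(339.5,169.5),w,c(150,393));print('lev',L)
for z in(.197,.202):print(plane(w,*c(142,397),z))
print(np.array([plane(w,*c(*p),.008) for p in((108,98),(608,100),(350,515))]).round(4))
```

```text
stud [0.5467174  0.06773995 0.22791854]
[0.54835476 0.06700036 0.224     ] [0.54222377 0.06541247 0.224     ]
[0.54786105 0.06692589 0.226     ] [0.54457125 0.06737815 0.226     ]
lev [0.54155743 0.0250669  0.19824706]
[0.54308174 0.02244833 0.197     ]
[0.54202963 0.02295733 0.202     ]
[[0.5007 0.0053 0.008 ]
 [0.5168 0.1382 0.008 ]
 [0.6237 0.0572 0.008 ]]
```

```bash
python3 -m jog '[[1,[0,3,40],0],[1,[0,3,80],0],[1,[0,3,120],0],[1,[0,3,150],0],[1,[0,3,175],0],[1,[0,3,190],0],[1,[0,3,195],0],[1,[0,3,195],0],[1,[0,3,195],0]]' 5; python3 -m jog '[[1,[0,0,2],0],[1,[0,0,4],0],[1,[0,0,6],0],[1,[0,0,6],0]]';python3 -m jog '[[1,[0,0,2],0],[1,[0,0,4],0],[1,[0,0,6],0],[1,[0,0,6],0]]'
```

```text
t: 3.82
eef_pos: [0.5455, 0.0521, 0.1865]
ee_rot: [3.141, 0.001, 3.026]
force: [-0.1, -0.6, 0.3]
width: 0.0878
gripper_force: 0.0
t: 4.32
eef_pos: [0.5448, 0.0519, 0.1794]
ee_rot: [-3.141, -0.0, 3.026]
force: [-0.2, -1.5, -0.8]
width: 0.0876
gripper_force: 0.0
t: 4.82
eef_pos: [0.5448, 0.0519, 0.1733]
ee_rot: [-3.141, -0.0, 3.026]
force: [0.3, -0.2, 0.1]
width: 0.0873
gripper_force: 0.0
```

```bash
cat > track.py <<'E'
from h import *
import sys
f=grab('scene',sys.argv[1] if len(sys.argv)>1 else None)
P=np.array([.547,.067]);d=f['cam_to_world'][:2,3]-P;d/=np.linalg.norm(d)
g=f['color'].astype(np.float32).mean(2)
def prof(r,zs):
    v=0
    for off in(-.002,0,.002,.004):
        n=np.array([-d[1],d[0]])*off
        p=np.array([proj(f,[*(P+n+r*d),z]) for z in zs],np.float32)
        v=v+cv2.remap(g,p[:,:1].copy(),p[:,1:].copy(),cv2.INTER_LINEAR).ravel()/4
    return v
zs=np.arange(.06,.20,.0005)
def crossings(r,T=80):
    v=prof(r,zs);i=np.where(np.diff(np.sign(v-T)))[0]
    return [(round(1000*float(zs[j]+.0005*(T-v[j])/(v[j+1]-v[j])),1),'+' if v[j+1]>v[j] else '-') for j in i]
print('collar r17',crossings(.017),'\nring r13.5',crossings(.0135));print(status.get_state()['eef_pos'].round(4))
E
python3 track.py; for i in 1 ; do python3 -m jog '[[1,[0,0,2],0],[1,[0,0,4],0],[1,[0,0,5],0],[1,[0,0,5],0]]'; done; python3 track.py
```

```text
collar r17 [(82.7, '-'), (88.6, '+'), (127.0, '-'), (155.8, '+')] 
ring r13.5 [(79.8, '-'), (85.7, '+'), (124.3, '-'), (153.2, '+')]
[0.5449 0.0519 0.1735]
t: 5.38
eef_pos: [0.5449, 0.0519, 0.1685]
ee_rot: [-3.141, -0.0, 3.026]
force: [-0.1, 0.6, -0.8]
width: 0.0873
gripper_force: 0.0
collar r17 [(82.6, '-'), (88.6, '+'), (127.0, '-'), (155.8, '+'), (199.0, '-')] 
ring r13.5 [(79.6, '-'), (85.7, '+'), (124.3, '-'), (153.2, '+'), (196.5, '-')]
[0.5449 0.0519 0.1685]
```

Run:
```python
from h import *
f=grab('scene');a=f['color'][130:260,275:435]
cv2.imwrite('pics/c2.png',cv2.resize(a,(738,600),interpolation=cv2.INTER_CUBIC)[:,:,::-1])
```

```text
(no output)
```

View pics/c2.png

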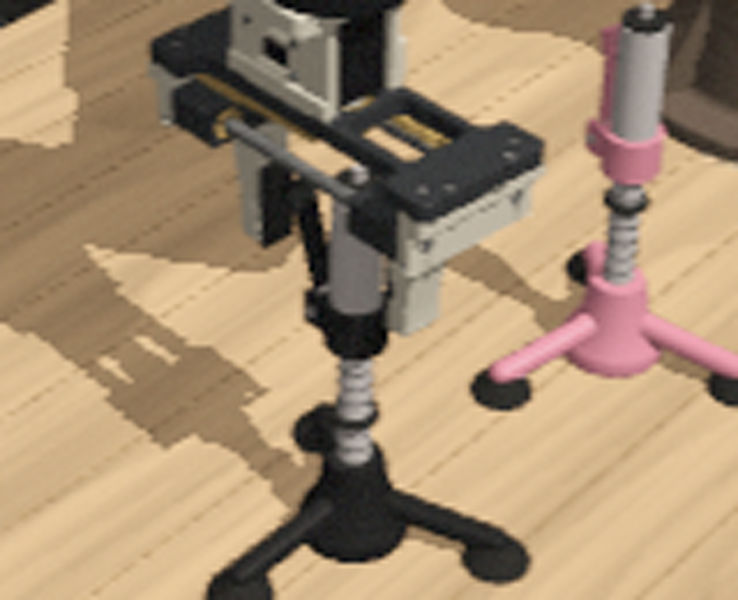

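The gripper frame is open in the middle, so the palm won't press the stud. I'll hold the tube by friction instead: rise to the grip height (grasp point about 71 mm above the edge) and close lightly, below the lever's moving force.

```bash
python3 -m jog '[[1,[0,0,-8],0],[1,[0,0,-16],0],[1,[0,0,-24],0],[1,[0,0,-24],0],[1,[0,0,-24],0]]' 5; python3 -m jog '[[0.6,[0,0,0],0],[0.4,[0,0,0],0],[0.3,[0,0,0],0],[0.3,[0,0,0],0]]' 5; for i in 1 2; do python3 -m jog '[[0.2,[0,0,0],0],[0.2,[0,0,0],0],[0.2,[0,0,0],0]]' 5;done
```

```text
t: 6.1
eef_pos: [0.5448, 0.052, 0.1925]
ee_rot: [3.141, -0.0, 3.026]
force: [-0.4, -0.2, 0.2]
width: 0.0873
gripper_force: 0.0
t: 6.6
eef_pos: [0.5445, 0.0505, 0.1927]
ee_rot: [-3.139, -0.001, 3.027]
force: [0.2, -6.6, 1.4]
width: 0.0584
gripper_force: 5.0
t: 6.98
eef_pos: [0.5445, 0.0505, 0.1926]
ee_rot: [-3.139, -0.001, 3.026]
force: [-0.6, -5.8, 2.3]
width: 0.0588
gripper_force: 5.0
t: 7.35
eef_pos: [0.5446, 0.0505, 0.1927]
ee_rot: [-3.139, -0.001, 3.026]
force: [-0.3, -6.5, 1.1]
width: 0.059
gripper_force: 5.0
```

```bash
python3 -m jog '[[-1,[0,-1,0],0],[-1,[0,-1.5,0],0],[-1,[0,-1.5,0],0],[-1,[0,-1.5,0],0]]' 5;python3 -m jog '[[-1,[0,-0.5,0],0],[-1,[0,-1,0],0],[-1,[0,-1,0],0]]' 5
```

```text
t: 7.85
eef_pos: [0.5446, 0.0504, 0.1926]
ee_rot: [-3.141, -0.0, 3.026]
force: [-1.7, -2.5, 2.7]
width: 0.059
gripper_force: 5.0
t: 8.22
eef_pos: [0.5447, 0.0502, 0.1925]
ee_rot: [3.141, 0.0, 3.027]
force: [-3.8, 4.2, 2.6]
width: 0.0589
gripper_force: 5.0
```

```bash
python3 -m jog '[[-1,[0,0.5,2],0],[-1,[0,0.5,4],0],[-1,[0,0.5,6],0],[-1,[0,0.5,8],0],[-1,[0,0.5,8],0]]' 6;python3 track.py
```

```text
t: 8.85
eef_pos: [0.5446, 0.0502, 0.1843]
ee_rot: [3.141, -0.0, 3.026]
force: [-3.3, 4.5, 2.3]
width: 0.0588
gripper_force: 6.0
collar r17 [(82.6, '-'), (88.5, '+'), (117.7, '-'), (146.4, '+')] 
ring r13.5 [(79.6, '-'), (85.6, '+'), (114.9, '-'), (143.8, '+')]
[0.5447 0.0502 0.1843]
```

```bash
python3 -m jog '[[-1,[0,0,2],0],[-1,[0,0,5],0],[-1,[0,0,8],0],[-1,[0,0,11],0],[-1,[0,0,14],0],[-1,[0,0,17],0],[-1,[0,0,20],0],[-1,[0,0,23],0],[-1,[0,0,26],0],[-1,[0,0,28],0],[-1,[0,0,28],0],[-1,[0,0,28],0]]' 6;python3 track.py
```

```text
t: 10.4
eef_pos: [0.5447, 0.0502, 0.1564]
ee_rot: [3.141, -0.0, 3.026]
force: [-3.3, 4.3, 2.3]
width: 0.0588
gripper_force: 6.0
collar r17 [(82.6, '-'), (118.5, '+'), (184.8, '-')] 
ring r13.5 [(79.6, '-'), (115.8, '+'), (182.3, '-')]
[0.5447 0.0502 0.1565]
```

Run:
```python
from h import *
f=load('scene');g=cv2.imread('pics/scene.png').astype(np.float32).mean(2)
P=np.array([.547,.067]);d=f['cam_to_world'][:2,3]-P;d/=np.linalg.norm(d)
zs=np.arange(.06,.112,.0005)
# column centre offset check, row at z=.10 and tube z=.18
for z in(.082,.105,.18,.20):
  o=np.arange(-.024,.0241,.002)
  p=np.array([proj(f,[*(P+np.array([-d[1],d[0]])*a),z]) for a in o],np.float32)
  print(z,cv2.remap(g,p[:,:1].copy(),p[:,1:].copy(),1).ravel().astype(int))
for off in(.009,.010,.011,.012,.013,.014,.015):
  n=np.array([-d[1],d[0]])*off
  p=np.array([proj(f,[*(P+n),z]) for z in zs],np.float32)
  v=cv2.remap(g,p[:,:1].copy(),p[:,1:].copy(),cv2.INTER_LINEAR).ravel()
  b=np.interp(zs,[.068,.1],[np.median(v[(zs>.064)&(zs<.07)]),np.median(v[(zs>.094)&(zs<.1)])])
  w=np.clip(b-v,0,None)*((zs>.069)&(zs<.095));print(off,v[::4].astype(int),'c',1000*(w*zs).sum()/w.sum())
```

```text
0.082 [169 150 107  54  38  36  34  36  56  86 110 127 139 149 158 162 148 115
  81 142 174 180 180 182 184]
0.105 [183 185 187 188 186 183 182 174 150 116  99 116 127 125 132 142 152 160
 169 179 176 172 169 170 173]
0.18 [ 83  28  15  17  15  20  62  90 105 121 133 142 149 153 157 161 163 162
 160 168 177 181 182 181 178]
0.2 [ 18  21  19  38  96 150 152 107 105 120 131 141 148 153 157 161 164 163
 159 141 114 110 111 109 108]
0.009 [133 147 156 160 155 112  75  45  57  83 122 131 122  90 119 140 153 156
 149 131 147 156 156 155 159 168] c 77.51645008135705
0.01 [118 139 165 174 168 137  97  54  52  68 100 115 111  88 117 141 153 159
 154 136 150 158 159 161 165 169] c 78.51775284120183
0.011 [112 144 171 179 176 153 121  81  66  64  71  96 103  92 126 150 156 161
 159 148 156 161 162 167 171 171] c 79.23478355423131
0.012 [107 150 176 184 183 170 144 110  80  60  46  81  98 100 136 160 161 164
 163 156 160 164 167 172 174 173] c 79.81513566597503
0.013 [119 159 178 185 185 177 161 134 111  93  86 112 126 128 154 170 168 170
 167 159 163 168 173 176 176 175] c 79.55572151918764
0.014 [141 172 180 185 186 184 173 158 142 129 126 142 154 154 171 180 176 176
 171 161 166 171 179 178 177 177] c 79.31974873815061
0.015 [161 179 182 184 186 186 181 172 160 153 150 161 167 168 178 183 179 178
 174 164 163 167 176 178 178 177] c 79.25467840452119
```

```bash
python3 -m jog '[[-1,[0,0,2],0],[-1,[0,0,4],0],[-1,[0,0,6],0],[-1,[0,0,6.7],0],[-1,[0,0,6.7],0],[-1,[0,0,6.7],0]]' 6;python3 track.py
python3 - <<'E'
from h import *
f=load('scene');a=f['color'][150:260,290:420]
cv2.imwrite('pics/c3.png',cv2.resize(a,(709,600),interpolation=cv2.INTER_CUBIC)[:,:,::-1])
E
```

```text
t: 11.2
eef_pos: [0.5447, 0.0502, 0.1498]
ee_rot: [3.141, -0.0, 3.026]
force: [-4.2, 4.1, 2.5]
width: 0.059
gripper_force: 6.0
collar r17 [(82.5, '-'), (112.4, '+'), (178.0, '-')] 
ring r13.5 [(79.6, '-'), (109.6, '+'), (175.4, '-')]
[0.5447 0.0502 0.1498]
```

View pics/c3.png

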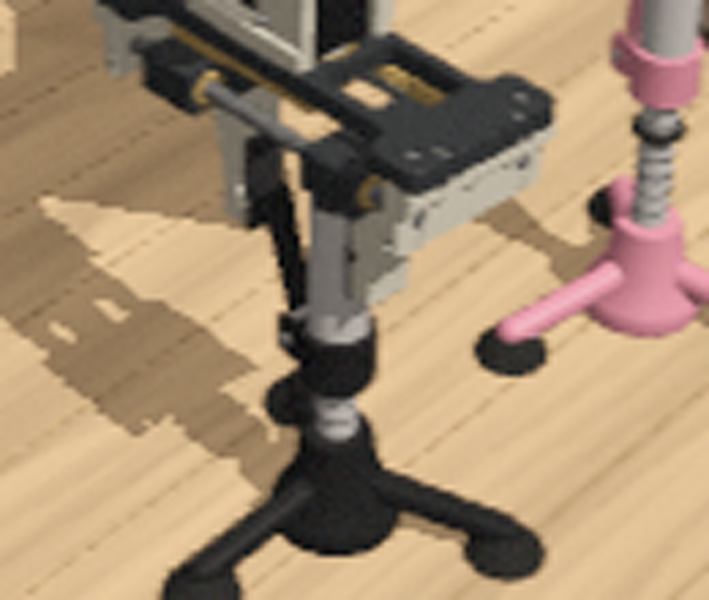

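Crop: the collar's lower rim (near 335,390) now covers the ring, and only column shows below it, so it looks level. The lever is still open (tip near 262,165). Next I'll squeeze the lever in steps, with the tool following the tube side.

```bash
python3 -m jog '[[0.34,[0,-1,0],0],[0.30,[0,-1,0],0],[0.25,[0,0,0],0],[0.20,[0,1,0],0],[0.20,[0,1,0],0]]' 30;python3 track.py
```

```text
t: 11.88
eef_pos: [0.545, 0.0528, 0.1499]
ee_rot: [3.139, 0.001, 3.027]
force: [-5.9, 13.4, 2.6]
width: 0.0531
gripper_force: 15.9
collar r17 [(82.5, '-'), (112.4, '+'), (177.7, '-')] 
ring r13.5 [(79.5, '-'), (109.6, '+'), (175.1, '-')]
[0.5451 0.0529 0.1498]
```

```bash
python3 -m jog '[[0.16,[0,1,0],0],[0.12,[0,2,0],0],[0.08,[0,3,0],0],[0.04,[0,4,0],0],[0.0,[0,5,0],0],[0.0,[0,5,0],0]]' 30;python3 track.py
```

```text
t: 12.68
eef_pos: [0.5456, 0.0573, 0.1499]
ee_rot: [3.14, 0.0, 3.027]
force: [-5.3, 10.1, 3.8]
width: 0.0444
gripper_force: 13.2
collar r17 [(82.5, '-'), (112.3, '+'), (177.7, '-')] 
ring r13.5 [(79.5, '-'), (109.5, '+'), (175.1, '-')]
[0.5455 0.0573 0.1499]
```

```bash
python3 -m jog '[[-0.04,[0,1,0],0],[-0.08,[0,2,0],0],[-0.12,[0,3,0],0],[-0.17,[0,3.5,0],0],[-0.3,[0,4,0],0],[-1,[0,4,0],0],[-1,[0,4,0],0],[-1,[0,4,0],0]]' 40;python3 track.py
```

```text
t: 13.72
eef_pos: [0.5461, 0.0615, 0.1504]
ee_rot: [3.139, 0.001, 3.027]
force: [-6.6, 11.2, 6.9]
width: 0.0352
gripper_force: 40.0
collar r17 [(82.4, '-'), (112.5, '+'), (178.6, '-')] 
ring r13.5 [(79.5, '-'), (109.7, '+'), (176.0, '-')]
[0.5461 0.0615 0.1504]
```

```bash
python3 -m jog '[[-1,[0,0.5,0],0],[-1,[0,1,0],0],[-1,[0,1,0],0],[-1,[0,1,0],0],[-1,[0,1,0],0],[-1,[0,1,0],0]]' 40;python3 track.py;python3 - <<'E'
from h import *
f=load('scene');a=f['color'][150:260,290:420]
cv2.imwrite('pics/c4.png',cv2.resize(a,(709,600),interpolation=cv2.INTER_CUBIC)[:,:,::-1])
E
```

```text
t: 14.52
eef_pos: [0.5461, 0.0616, 0.1504]
ee_rot: [3.141, 0.001, 3.027]
force: [-6.5, 7.8, 8.3]
width: 0.0351
gripper_force: 40.0
collar r17 [(82.5, '-'), (112.4, '+'), (178.8, '-')] 
ring r13.5 [(79.6, '-'), (109.6, '+'), (176.2, '-')]
[0.5461 0.0616 0.1504]
```

View pics/c4.png

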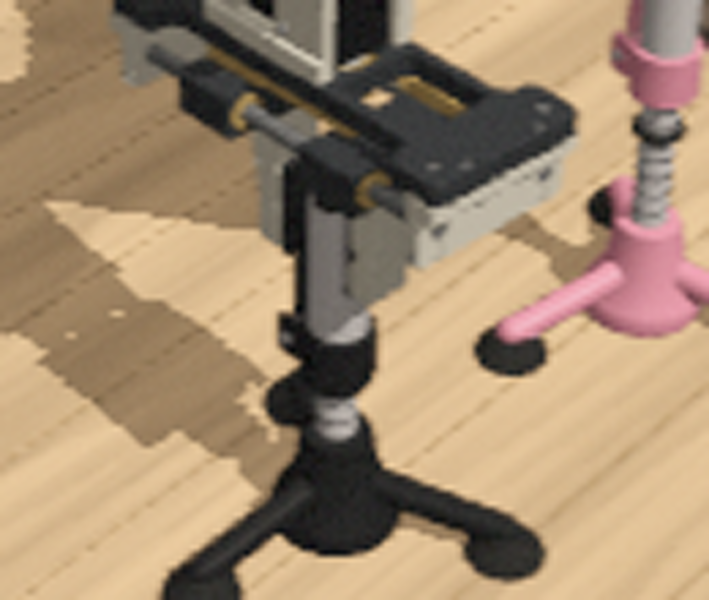

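The lever now stands flush beside the tube (x ≈ 300), and the collar hasn't moved (top crossing 112.4 throughout). The grip reads 40 N. Handing in.

```bash
python3 -c "
from station import order
print(order.job_done())"
```

```text
the job is handed in; nothing more can be done
None
```

I pressed the black stand's tube level with the ring (by camera, to about 1 mm), squeezed the lever fully shut with no visible creep, and handed in at about 14.5 s, still gripping the tube at 40 N; the other objects were left alone.

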